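# Shut the swarf drawer and hold the filter purge open

## Task

The swarf drawer of the bench extractor has been emptied: push it fully home, and only then take the T-handle of the filter purge, pull it out against its spring until the ring mark on its rod has just come out of the bush, and keep it there. Do not run the pull out towards its end stop, and do not shove or knock the knives, stone, lap and bottle about. Finish holding: the program ends with the gripper still on the T-handle and the purge held at the mark.

Things in the scene. Friction and masses are not known exactly. Their poses are not given: they have to be found in the camera images.
- extractor: bench downdraft extractor, grey sheet steel, fixed to the bench. Its front looks along its own -x, its y runs along the front, z is up; origin under its box, on the bench. The low front box spans x -200 to +160, y -160 to +160 and is 105 high, with the intake grille on top; the filter housing rises from it to 245 high over x -60 to +160, its upright front face at x -60. All offsets in mm in these axes
- drawer (a joint): swarf drawer under the grille, in m: 0 = fully home, grows as it is drawn out along the extractor's -x (as far as 0.14). It slides stiffly (about 3 N) and stays where it is left. Front plate 282 wide, z 15 to 93, its outer face at x -212 when home
- drawer_bar (a point): middle of the drawer's bar handle: a horizontal 12 dia bar, 110 long along y, 35 ahead of the drawer's front plate, 62 above the bench, at y 0; at x -247 when the drawer is home
- purge (a joint): travel of the filter purge pull, in m: 0 = home, grows as it is pulled straight out along the extractor's -x. A spring draws it back home whenever it is let go: about 4 N at home, 8 N at the mark. The mark, a black ring 8 wide on the bright rod, is hidden in the brass bush at home; it first shows at 0.042 and has just come fully out of the bush at 0.050. The end stop, where the filter cartridge is released, is at 0.085
- tbar (a point): centre of the purge pull's T-handle: black crossbar, 18 dia, 92 long along y, level, 205 above the bench, at y -35 and x -125 when home. Behind its middle a 12 dia steel rod runs back along +x into the bush; home, 42 of it is bare between the crossbar and the bush, and crossbar to housing face is 56. Free all round: 91 above the grille, and the housing's top is 40 higher than the bar
- bush (a point): centre of the front end of the brass guide bush (24 dia, standing 14 out of the housing's front face), on the rod's axis; the ring mark belongs just outside this point
- chef_knife: forged steel chef's knife lying flat, 300 long (blade 185 x 42, handle 115 x 24 x 15 high); origin where the blade meets the handle, on the underside, tip along its +x
- utility_knife: the same pattern, smaller: 230 long, 26 wide, 15 high; origin where the blade meets the handle, on the underside, tip along its +x
- paring_knife: the smallest knife, 185 long, 21 wide, 15 high; origin where the blade meets the handle, on the underside, tip along its +x
- pocket_knife: folded pocket knife, 91 x 26 x 16, lying on the bench ahead of the swarf drawer, short of the chef's knife; origin at the centre of its underside, long side along x
- diamond_lap: diamond hand lap, a flat 110 x 26 x 6 plate with a 110 x 22 x 18 handle, lying along the extractor's intake grille, below the T-handle; origin in the middle of its length, on the underside, plate along +x
- oilstone: bench oilstone in its wooden base, 215 x 76 x 73 high; origin at the centre of its underside
- oil_bottle: honing-oil bottle, 52 dia x 150 high, standing; origin at the centre of its underside

How it is judged (in metres and radians):
On the way, in this order (a step that is already met when the one before it is completed fails the run):
1. the swarf drawer is fully home (value of joint drawer below 0.004 m and value of joint purge below 0.01 m), for 0.2 s.
2. the purge is pulled out to its mark and held by the fingers (value of joint purge between 0.042 and 0.058 m and contact force between purge and the fingers above 4 N), for 0.5 s.
At the end, for the whole second after the job is handed in: the swarf drawer is home within 4 mm and the purge pull stands still at 50 mm of travel, within 8 mm either way, with the fingers bearing on it with more than 4 N, through the last second (all of step 2 and value of joint drawer below 0.004 m and velocity of joint purge between -0.01 and 0.01 m/s); the arm keeps its last pose, push and grip.
It fails at once if the purge is pulled out more than 15 mm while the drawer is open more than 10 mm (value of joint purge above 0.015 m and value of joint drawer above 0.01 m).
It fails at once if the purge is run out towards its end stop (more than 72 mm) (value of joint purge above 0.072 m).
It fails at once if a knife, the lap, the stone or the bottle is shoved more than 30 mm (distance of any of chef_knife, utility_knife, paring_knife, pocket_knife, diamond_lap, oilstone, oil_bottle from where it was at the start of the episode above 0.03 m).
It also fails if it takes over 48 s, if anything falls off the work surface, if the arm or the gripper's body presses on something with over 40 N, if the wrist force passes 120 N, or if a joint passes its speed limit or range.

## Robot

A 6-joint arm with a two-finger parallel gripper is mounted at the origin on the work surface. World frame = base frame: x ahead of the robot, y to its left, z up, the work surface at z = 0. Lengths are in m, angles in degrees, forces in N, time in s.
With the tool pointing down it reaches from about 0.25 to 0.725 m from the base axis. Payload 9.7 kg.
Tool frame: the origin (TCP) lies at the centre of the arm's flange, where the gripper is bolted on; the fingertips stand 173 mm ahead of it and the grasp point (between the pads) lies 155 mm ahead of it; z points along the fingers, y is the line along which they close (so a half turn about z gives the same grasp; the last joint's range is limited). The gripper opens to 85 mm and grips with 20 to 120 N. Pads are 22 mm wide; open, the fingers measure 114 mm over their backs; the gripper's body (76 mm by 85 mm) begins 54 mm behind the grasp point. The pads swing forward as they close: fully open they stand 13 mm farther back than shut.
Start: joints at [-63.999, 4.979, 10.078, 95.1, 0, 90], TCP at [0.241, -0.494, 0.405] pointing down, gripper open.
Joint ranges: [-179.16, 179.16], [-48.56, 103.87], [-65.8, 70.77], [-126.05, 130.52], [-82.76, 87.17], [-180, 180]. Speed limits (degrees/s): [127.2, 127.2, 147.25, 180, 180, 180].

## Interface

Orientations are given as [roll, pitch, yaw] about the fixed x, y, z axes, in that order (R = Rz(yaw) Ry(pitch) Rx(roll)).
In Python, from workcell import monitor, camera, get_calibration, bot gives the robot as it stands.
- The arm moves only by the tool carry_out, never from a script. Its argument "targets" is text: rows parted by semicolons, each of 7 numbers parted by spaces: the shift along the tool's x, y, z in units of 0.04 m (1.0 is 0.04 m), then the turn, a rotation vector about the tool's x, y, z in units of 0.1 rad (1.0 is 0.1 rad), then the opening, from -1 (shut) to 1 (fully open), so that 0 is half open. A call has exactly 8 rows; each row shifts and turns the commanded pose from where the row before left it, along the tool's axes as they then stand; what a row does not reach is not made up. A row lasts 1/12 s, in which the tool goes at most 41.7 mm and 7.16 degrees, less where a joint would pass 70% of its speed; a pose out of reach is approached as far as the arm can. A call with a number of a shift or a turn outside -1 to 1 is refused whole. A call with a gripper value outside its range is refused whole. The fingers move at their own pace and stop on an object; "newtons" is the grip in N (left out, the last holds). Time passes only in rows, so rows that do not move let the fingers close, or fill a call up. It gives the time, the measured TCP pose, the force, the opening and the grip force at its end, in the units of the state.
- monitor.get_obs(): the state, without advancing time (a new reading comes with each control period).
- camera(name): name is "side" or "top"; returns the picture (400x640x3 uint8, red, green, blue); there is no depth.
- get_calibration(name): a dict with "fx", "fy", "cx", "cy" (pixels), "view" (4x4, takes a point from world to camera coordinates). Camera axes: x right, y down, z forward; pixel columns grow to the right and rows downward; lengths in m; the calibration is good to about 2 mm. A picture is of the moment at which its call begins. get_calibration takes no time and is no camera call.
- bot.job_done(): hands the job in; it is judged then, once.
The state is a dict: "time": time; "q": joint angles; "qd": joint speeds; "joint_efforts": joint torques, N m; "ee_pos": TCP position; "tcp_rot": TCP orientation; "wrist_force": force on the tool from outside, world axes, zero at the start; "torque": the same for the moment, N m; "opening": finger opening in m; "grasp_force": force on a finger pad.
Only numpy, scipy, OpenCV 4.12 (cv2) and the standard library are available. Lean on these libraries where they do the work, as an engineer would, in place of code of your own. Each camera call takes 0.05 s, during which the arm holds its last target. There are 200 camera calls.

## Working session

There is one attempt and no reset: what is moved stays moved. The work goes in short steps, Python scripts to look and compute and a tool call to move; the robot and the scene stay as the last step left them, time stands still between calls to the robot, and variables do not carry over. Pictures are saved under pics/ and viewed, at most 10 in all, crops included, and the job is handed in when it is done.

Besides the shell and the picture viewer there is one more tool, called after ">>>" as name(argument=value, ...) on one line, values as JSON. carry_out: Moves the arm, as the interface text tells. Shifts and turns lie within -1 to 1; 1 stands for 0.04 m of shift or 0.1 rad of turn. Its arguments: {"type":"object","properties":{"targets":{"type":"string"},"newtons":{"type":"number"}},"required":["targets"]}

```bash
mkdir -p pics; python3 - <<'E'
from workcell import monitor,camera,get_calibration
import cv2
for n in("side","top"):
    cv2.imwrite(f"pics/{n}0.png",camera(n)[:,:,::-1]); c=get_calibration(n); print(n,c)
print(monitor.get_obs())
E
```

```text
side {'fx': 518.0533088219578, 'fy': 518.0533088219578, 'cx': 314.0878468302357, 'cy': 202.83280990635407, 'view': array([[-0.7045284 , -0.70949114,  0.01618843,  0.48011407],
       [-0.49017017,  0.46999257, -0.73405735,  0.37574394],
       [ 0.51319874, -0.52509933, -0.6788945 ,  1.1483818 ],
       [ 0.        ,  0.        ,  0.        ,  1.        ]])}
top {'fx': 455.84416095718797, 'fy': 455.84416095718797, 'cx': 319.1215360261277, 'cy': 192.80759590671028, 'view': array([[ 0.00334437, -0.9995086 ,  0.03116671,  0.04814196],
       [-0.99205996, -0.00723459, -0.12555756,  0.61640676],
       [ 0.12572134, -0.03049934, -0.99159666,  1.21859967],
       [ 0.        ,  0.        ,  0.        ,  1.        ]])}
{'time': 0.1, 'q': array([-6.40001809e+01,  5.00788262e+00,  1.00383726e+01,  9.50982595e+01,
       -4.53012111e-04,  8.99999021e+01]), 'qd': array([-0.00128467, -0.04147131,  0.14278612, -0.06144375,  0.0141652 ,
        0.02290538]), 'joint_efforts': array([ 7.59094510e-04, -5.21563411e+01,  4.65652978e+01,  1.59761152e-02,
        9.14026486e-05,  2.56054165e-05]), 'ee_pos': array([ 0.24110407, -0.49434258,  0.4040489 ]), 'tcp_rot': array([-1.79932231e+02,  4.52896014e-04,  2.59999175e+01]), 'wrist_force': array([ 0.35140453,  0.82472236, -0.23155082]), 'torque': array([-0.02160415,  0.07404629,  0.07448071]), 'grasp_force': 0.0, 'opening': 0.08545405359155818}
```

View pics/side0.png

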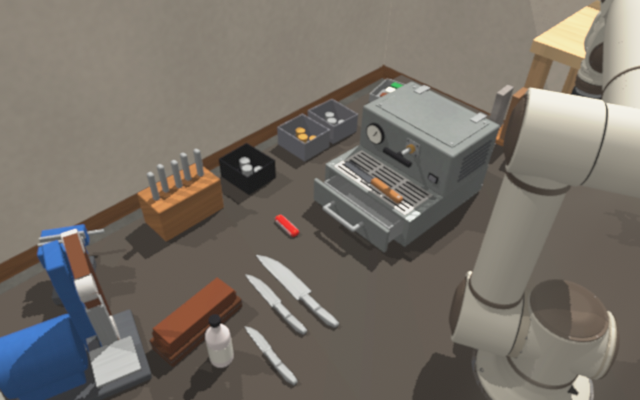

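View pics/top0.png

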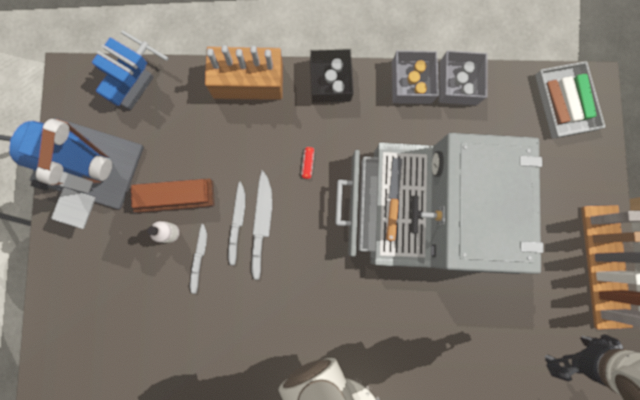

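The side view shows the drawer slightly open, with its bar at about (343,217) and the T-handle at about (402,152). In the top view the front faces image-left (world +y). The bar is at about (343,203), the crossbar at about (415,214), and the housing top spans about (446..541, 135..271).

```bash
cat > h.py <<'E'
import numpy as np
from workcell import get_calibration
def ray(n,u,v,z):
    c=get_calibration(n);V=np.array(c["view"]);R=V[:3,:3];o=-R.T@V[:3,3]
    d=R.T@np.array([(u-c["cx"])/c["fx"],(v-c["cy"])/c["fy"],1]);return o+d*(z-o[2])/d[2]
def proj(n,p):
    c=get_calibration(n);V=np.array(c["view"]);q=V[:3,:3]@p+V[:3,3];return np.array([c["fx"]*q[0]/q[2]+c["cx"],c["fy"]*q[1]/q[2]+c["cy"]])
E
python3 - <<'E'
from h import *
import cv2
for n,(u,v,z) in [("top",(415,214,.205)),("side",(402,152,.205)),("top",(343,203,.062)),("side",(343,217,.062)),("top",(448,135,.245)),("top",(541,137,.245)),("top",(541,271,.245)),("top",(446,269,.245)),("top",(308,163,.016))]:
    print(n,u,v,ray(n,u,v,z).round(4))
a=cv2.imread("pics/top0.png")[125:280,325:550];b=cv2.imread("pics/side0.png")[75:255,300:500]
cv2.imwrite("pics/a.png",np.vstack([cv2.resize(a,(640,int(155*640/225)),interpolation=3)]))
cv2.imwrite("pics/b.png",cv2.resize(b,(660,594),interpolation=3))
E
```

```text
top 415 214 [ 0.5456 -0.1728  0.205 ]
side 402 152 [ 0.5493 -0.1977  0.205 ]
top 343 203 [ 0.5858 -0.0125  0.062 ]
side 343 217 [ 0.5833 -0.0122  0.062 ]
top 448 135 [ 0.7295 -0.2458  0.245 ]
top 541 137 [ 0.7272 -0.4684  0.245 ]
top 541 271 [ 0.4136 -0.4499  0.245 ]
top 446 269 [ 0.4176 -0.2311  0.245 ]
top 308 163 [0.7037 0.0825 0.016 ]
```

View pics/a.png

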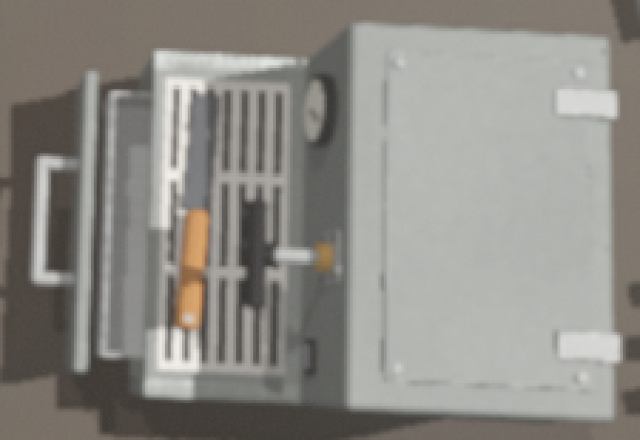

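View pics/b.png

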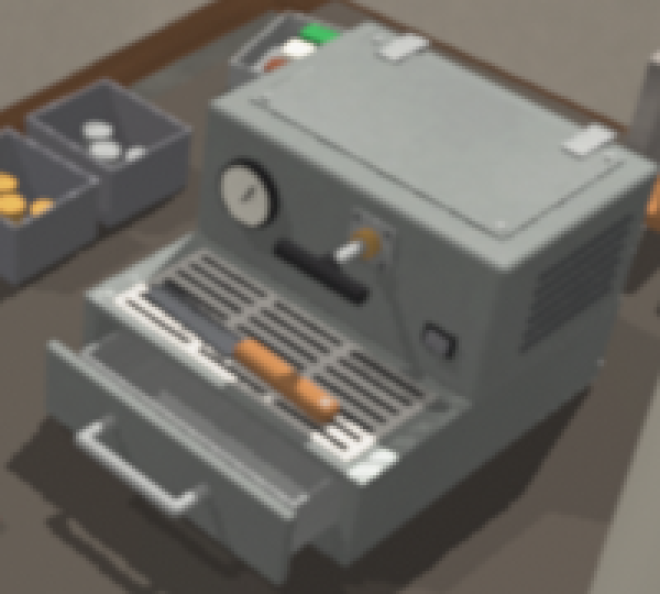

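The crops show the crossbar centre at (414.7,213.6) in top and (397.6,157.4) in side. The drawer bar is at (339.4,202) in top and (341.5,217.4) in side, and the housing's top corners are clear.

```bash
python3 - <<'E'
from h import *
T=ray("top",414.7,213.6,.205);S=ray("side",397.6,157.4,.205);print("T",T,S)
B=ray("top",339.4,202,.062);Bs=ray("side",341.5,217.4,.062);print("bar",B,Bs)
c=[ray("top",*p,.245)[:2] for p in[(448,132.7),(447.4,268.5),(540.9,272),(539.5,138.4)]]
q=[(-.06,.16),(-.06,-.16),(.16,-.16),(.16,.16)]
c=np.array(c);q=np.array(q);print(c, [np.linalg.norm(c[i]-c[i-1]) for i in range(4)])
A=(c-c.mean(0)).T@(q-q.mean(0));U,_,Vt=np.linalg.svd(A);R=U@np.diag([1,np.linalg.det(U@Vt)])@Vt
t=c.mean(0)-R@q.mean(0)
print("R",R,"t",t,"yaw",np.degrees(np.arctan2(R[1,0],R[0,0])))
for k,P in(("T",T),("Ts",S),("B",B),("Bs",Bs)):print(k,R.T@(P[:2]-t))
print("T home pred",R@[-.125,-.035]+t,"bar home",R@[-.247,0]+t)
E
```

```text
T [ 0.54656684 -0.1721202   0.205     ] [ 0.54261906 -0.17034147  0.205     ]
bar [ 0.58848679 -0.00272902  0.062     ] [ 0.58505254 -0.00805865  0.062     ]
[[ 0.73508684 -0.24597692]
 [ 0.41873008 -0.23432104]
 [ 0.41129987 -0.4495762 ]
 [ 0.72375449 -0.46455308]] [np.float64(0.21886973415748703), np.float64(0.3165714069112421), np.float64(0.21538336032440925), np.float64(0.3128133521075171)]
R [[-0.04260315  0.99909207]
 [-0.99909207 -0.04260315]] t [ 0.57434798 -0.2986522 ] yaw -92.4417196247834
T [-0.12523356 -0.03314658]
Ts [-0.12684249 -0.03716655]
B [-0.29625686  0.00151872]
Bs [-0.29078577 -0.00168536]
T home pred [ 0.54470515 -0.17227459] bar home [ 0.58487095 -0.05187646]
```

Both views agree with the known sizes. Extractor yaw is -92.4° and the drawer is about 46 mm open. The tool yaw should be -2.44°. I raise and turn first, then cross over to in front of the bar.

>>> carry_out(targets="0 0 -0.3 0 0 0.83 -1; 0 0 -0.3 0 0 0.83 -1; 0 0 -0.3 0 0 0.83 -1; 0 0 -0.3 0 0 0.83 -1; 0 0 -0.3 0 0 0.83 -1; 0 0 -0.3 0 0 0.81 -1; 0 0 0 0 0 0 -1; 0 0 0 0 0 0 -1", newtons=40)

```text
time: 0.77
ee_pos: [0.2412, -0.4945, 0.4766]
tcp_rot: [180.0, -0.0, -2.3]
wrist_force: [0.2, -0.0, -0.6]
opening: 0.0001
grasp_force: 0.0
```

>>> carry_out(targets="0.3 -0.5 0 0 0 0 -1; 0.4 -0.7 0 0 0 0 -1; 0.4 -0.7 0 0 0 0 -1; 0.4 -0.7 0 0 0 0 -1; 0.4 -0.7 0 0 0 0 -1; 0.4 -0.7 0 0 0 0 -1; 0.4 -0.7 0 0 0 0 -1; 0.4 -0.7 0 0 0 0 -1")

```text
time: 1.43
ee_pos: [0.3746, -0.2823, 0.4755]
tcp_rot: [-180.0, 0.1, -2.3]
wrist_force: [1.3, -0.4, 0.3]
opening: -0.0003
grasp_force: 0.0
```

>>> carry_out(targets="0.4 -0.7 0 0 0 0 -1; 0.4 -0.7 0 0 0 0 -1; 0.4 -0.7 0 0 0 0 -1; 0.4 -0.7 0 0 0 0 -1; 0.4 -0.7 0 0 0 0 -1; 0.4 -0.7 0 0 0 0 -1; 0.4 -0.7 0 0 0 0 -1; 0.4 -0.7 0 0 0 0 -1")

```text
time: 2.1
ee_pos: [0.512, -0.0638, 0.4754]
tcp_rot: [-180.0, 0.1, -2.2]
wrist_force: [-0.4, -1.1, 0.6]
opening: -0.0001
grasp_force: 0.0
```

>>> carry_out(targets="0.3 -0.53 0 0 0 0 -1; 0.29 -0.53 0 0 0 0 -1; 0.29 -0.53 0 0 0 0 -1; 0.29 -0.53 0 0 0 0 -1; 0.29 -0.53 0.3 0 0 0 -1; 0.29 -0.53 0.5 0 0 0 -1; 0 0 0.7 0 0 0 -1; 0 0 0.7 0 0 0 -1")

```text
time: 2.77
ee_pos: [0.5853, 0.0168, 0.3865]
tcp_rot: [-178.2, 0.1, 1.5]
wrist_force: [0.6, -1.0, -0.2]
opening: -0.0
grasp_force: 0.0
```

>>> carry_out(targets="0 0 0.8 0 0 0 -1; 0 0 0.8 0 0 0 -1; 0 0 0.8 0 0 0 -1; 0 0 0.7 0 0 0 -1; 0 0 0.7 0 0 0 -1; 0 0 0.36 0 0 0 -1; 0 0 0 0 0 0 -1; 0 0 0 0 0 0 -1")

```text
time: 3.43
ee_pos: [0.584, 0.0189, 0.2217]
tcp_rot: [-178.2, 0.2, 1.6]
wrist_force: [0.7, 0.2, 0.1]
opening: 0.0
grasp_force: 0.0
```

```bash
python3 - <<'E'
from workcell import camera
import cv2
a=camera("top")[100:290,260:560,::-1];b=camera("side")[75:290,220:520,::-1]
cv2.imwrite("pics/c.png",cv2.vconcat([cv2.resize(a,None,fx=1.4,fy=1.4),cv2.resize(b,None,fx=1.4,fy=1.4)]))
E
```

```text
(no output)
```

View pics/c.png

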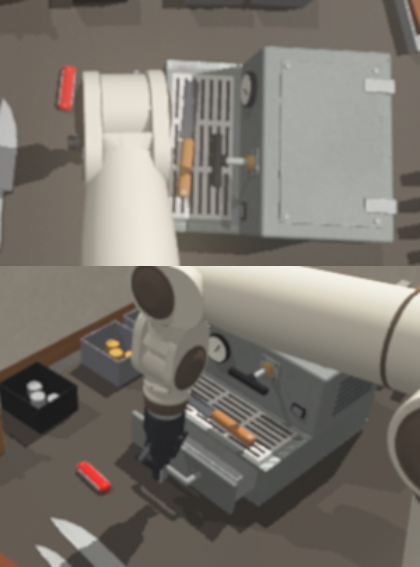

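The fingers stand just ahead of the bar handle, and the purge is still home. The arm stopped short in y, so I check the joints.

```bash
python3 -c "
from workcell import monitor
o=monitor.get_obs();print(o['q'].round(1),o['ee_pos'],o['tcp_rot'])"
```

```text
[  1.5  10.1  -4.3  75.6   1.8 179.9] [0.58487339 0.01892614 0.22415679] [-1.78152017e+02 -6.25225173e-02  1.55652002e+00]
```

Joint 6 is at its limit here (yaw = q1 - q6 + 180). It frees up as the push moves towards -y. I push and straighten on the way.

>>> carry_out(targets="0 0.1 0.05 0 0 0 -1; 0 0.1 0.05 0 0 0 -1; 0 0.1 0 0 0 0.1 -1; 0 0.1 0 -0.05 0 0.1 -1; 0 0.1 0 -0.05 0 0.1 -1; 0 0.1 0 -0.05 0 0.1 -1; 0 0.1 0 -0.05 0 0.1 -1; 0 0.1 0 -0.05 0 0.1 -1")

```text
time: 4.2
ee_pos: [0.5849, -0.0168, 0.2185]
tcp_rot: [-179.5, 0.1, -1.7]
wrist_force: [1.1, 4.5, 2.7]
opening: 0.0
grasp_force: 2.0
```

>>> carry_out(targets="0 0.05 0 -0.05 0 0.1 -1; 0 0.05 0 0 0 0 -1; 0 0.05 0 0 0 0 -1; 0 0.05 0 0 0 0 -1; 0 0.05 0 0 0 0 -1; 0 0.05 0 0 0 0 -1; 0 0.05 0 0 0 0 -1; 0 0 0 0 0 0 -1")

```text
time: 4.87
ee_pos: [0.5842, -0.0324, 0.2183]
tcp_rot: [-179.6, 0.1, -2.0]
wrist_force: [-0.5, 5.3, 2.8]
opening: -0.0002
grasp_force: 2.9
```

Still sliding at about 5 N. I creep on until it stops.

>>> carry_out(targets="0 0.04 0 0 0 0 -1; 0 0.04 0 0 0 0 -1; 0 0.04 0 0 0 0 -1; 0 0.04 0 0 0 0 -1; 0 0 0 0 0 0 -1; 0 0 0 0 0 0 -1; 0 0 0 0 0 0 -1; 0 0 0 0 0 0 -1")

```text
time: 5.53
ee_pos: [0.5841, -0.0348, 0.2184]
tcp_rot: [-179.0, 0.1, -1.7]
wrist_force: [1.0, 36.2, 4.2]
opening: -0.0001
grasp_force: 18.0
```

It hit the stop with force rising to 36 N, so the drawer is home. I back off, rise, and check.

>>> carry_out(targets="0 -0.2 0 0 0 0 -1; 0 -0.3 0 0 0 0 -1; 0 -0.2 0 0 0 0 -1; 0 0 -0.8 0 0 0 -1; 0 0 -1 0 0 0 -1; 0 0 -1 0 0 0 -1; 0 0 -1 0 0 0 0.2; 0 0 -1 0 0 0 0.2")

```text
time: 6.2
ee_pos: [0.5847, -0.0181, 0.4122]
tcp_rot: [-179.5, 0.1, -1.7]
wrist_force: [0.3, 0.9, -0.3]
opening: 0.0235
grasp_force: 0.0
```

```bash
python3 - <<'E'
from workcell import camera
import cv2
b=camera("side")[75:275,280:520,::-1]
cv2.imwrite("pics/d.png",cv2.resize(b,None,fx=2.5,fy=2.5))
from workcell import monitor
o=monitor.get_obs();print(o['q'].round(1),o['ee_pos'],o['tcp_rot'],o['opening'])
E
```

```text
[ -1.9  10.   17.4  97.    0.5 179.8] [ 0.58442931 -0.01810859  0.42089063] [-179.5220955    -0.47560387   -1.64707772] 0.030782734001662097
```

View pics/d.png

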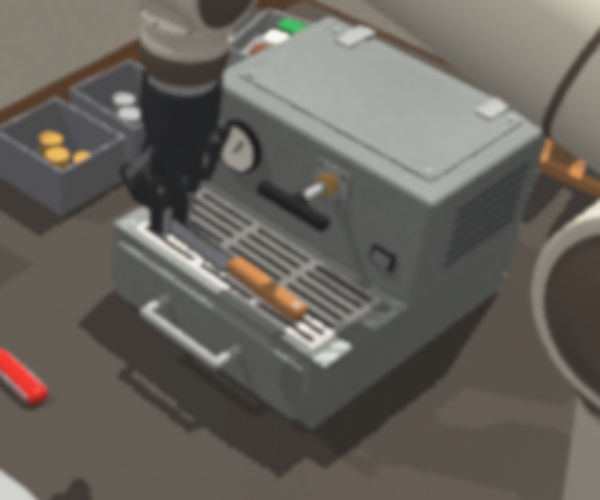

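The drawer is flush and home, and the purge, lap and knives are untouched. I go above the T-handle's near half, off the rod.

>>> carry_out(targets="-0.2 0.5 0 0 0 0 0.2; -0.25 0.65 0 0 0 0 0.2; -0.25 0.65 0 0 0 0 0.2; -0.25 0.65 0 0 0 0.05 0.2; -0.25 0.65 0 0 0 0.05 0.2; -0.25 0.5 0 -0.08 0 0.03 0.2; -0.07 0.27 0 0 0 0 0.2; 0 0 0 0 0 0 0.2")

```text
time: 6.92
ee_pos: [0.5189, -0.1725, 0.4092]
tcp_rot: [-180.0, 0.1, -2.5]
wrist_force: [-0.7, -0.5, -0.3]
opening: 0.051
grasp_force: 0.0
```

```bash
python3 - <<'E'
from workcell import camera
import cv2
b=camera("side")[75:235,320:520,::-1]
cv2.imwrite("pics/e.png",cv2.resize(b,None,fx=3,fy=3,interpolation=3))
from workcell import monitor
o=monitor.get_obs();print(o['q'].round(1),o['ee_pos'],o['tcp_rot'],o['opening'])
E
```

```text
[-18.3   4.7  10.3  95.7   0.  164.2] [ 0.51939682 -0.17136912  0.40915837] [-1.79934518e+02  9.89890261e-02 -2.46873563e+00] 0.05086629242449963
```

View pics/e.png

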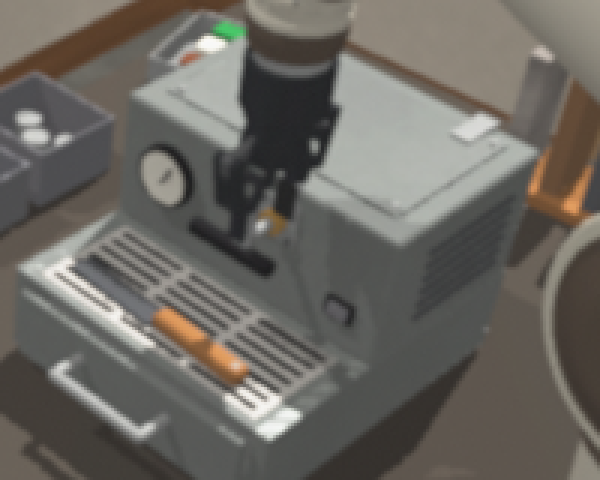

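The open fingers are over the near half of the crossbar, clear of the rod, as the pose says. I descend 49 mm and close.

>>> carry_out(targets="0 0 0.25 0 0 0 0.2; 0 0 0.25 0 0 0 0.2; 0 0 0.25 0 0 0 0.2; 0 0 0.25 0 0 0 0.2; 0 0 0.2 0 0 0 0.2; 0 0 0 0 0 0 0.2; 0 0 0 0 0 0 0.2; 0 0 0 0 0 0 0.2")

```text
time: 7.63
ee_pos: [0.5196, -0.1704, 0.3616]
tcp_rot: [-179.9, 0.1, -2.3]
wrist_force: [-0.8, 0.1, 0.5]
opening: 0.0512
grasp_force: 0.0
```

>>> carry_out(targets="0 0 0 0 0 0 -0.3; 0 0 0 0 0 0 -0.5; 0 0 0 0 0 0 -0.8; 0 0 0 0 0 0 -1; 0 0 0 0 0 0 -1; 0 0 0 0 0 0 -1; 0 0 0 0 0 0 -1; 0 0 0 0 0 0 -1", newtons=40)

```text
time: 8.3
ee_pos: [0.5195, -0.1703, 0.3618]
tcp_rot: [-179.9, 0.0, -2.3]
wrist_force: [-0.9, 3.4, 5.4]
opening: 0.0167
grasp_force: 39.2
```

Gripped: opening 16.7 mm on the 18 mm bar. I pull 48 mm smoothly.

>>> carry_out(targets="0 -0.1 0 0 0 0 -1; 0 -0.2 0 0 0 0 -1; 0 -0.2 0 0 0 0 -1; 0 -0.2 0 0 0 0 -1; 0 -0.2 0 0 0 0 -1; 0 -0.2 0 0 0 0 -1; 0 -0.1 0 0 0 0 -1; 0 0 0 0 0 0 -1")

```text
time: 8.97
ee_pos: [0.5216, -0.1229, 0.3618]
tcp_rot: [179.9, 0.0, -2.4]
wrist_force: [0.0, -7.1, 4.1]
opening: 0.0167
grasp_force: 39.2
```

```bash
python3 - <<'E'
from workcell import camera,monitor
import cv2
b=camera("side")[110:210,360:470,::-1];a=camera("top")[160:260,380:490,::-1]
cv2.imwrite("pics/f.png",cv2.hconcat([cv2.resize(x,(396,360),interpolation=3) for x in(b,a)]))
o=monitor.get_obs();print(o['q'].round(1),o['ee_pos'],o['tcp_rot'],o['opening'],o['grasp_force'],o['wrist_force'])
E
```

```text
[-1.330e+01  2.400e+00  2.600e+00  9.020e+01 -1.000e-01  1.691e+02] [ 0.52161051 -0.12323663  0.3617949 ] [ 1.79876069e+02  2.50113897e-02 -2.38924485e+00] 0.01606483140169884 39.22713339328766 [-0.75246287 -6.34193579  4.29609848]
```

View pics/f.png

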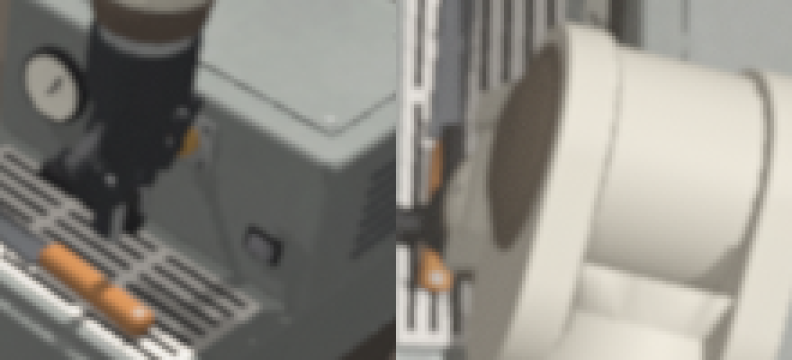

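The gripper body hides the ring. The crossbar's far end shows at about (372.5,157.8), against about (384,149) at home. I measure the travel from that.

```bash
python3 - <<'E'
from h import *
a=ray("side",384,149,.205);b=ray("side",372.5,157.8,.205);print(a,b,b-a)
o=np.array([.0426,.999,0])
for t in(.035,.042,.05,.058): print(t,proj("side",a+o*t))
E
```

```text
[ 0.59138229 -0.1728152   0.205     ] [ 0.58766049 -0.12054278  0.205     ] [-3.72180143e-03  5.22724243e-02 -1.11022302e-16]
0.035 [375.22157625 154.18634267]
0.042 [373.43907505 155.23945452]
0.05 [371.39078572 156.4495955 ]
0.058 [369.33050826 157.66681914]
```

>>> carry_out(targets="0 -0.03 0 0 0 0 -1; 0 -0.03 0 0 0 0 -1; 0 0 0 0 0 0 -1; 0 0 0 0 0 0 -1; 0 0 0 0 0 0 -1; 0 0 0 0 0 0 -1; 0 0 0 0 0 0 -1; 0 0 0 0 0 0 -1")

```text
time: 9.73
ee_pos: [0.5217, -0.1211, 0.3618]
tcp_rot: [179.9, 0.0, -2.4]
wrist_force: [-0.3, -7.7, 4.1]
opening: 0.0169
grasp_force: 39.2
```

Travel is about 49 mm by arm motion, the image agrees to within a few mm, and the spring reads 7.7 N against the 8 N expected at the mark. I hold a bit longer and hand in.

>>> carry_out(targets="0 0 0 0 0 0 -1; 0 0 0 0 0 0 -1; 0 0 0 0 0 0 -1; 0 0 0 0 0 0 -1; 0 0 0 0 0 0 -1; 0 0 0 0 0 0 -1; 0 0 0 0 0 0 -1; 0 0 0 0 0 0 -1")

```text
time: 10.4
ee_pos: [0.5217, -0.1211, 0.3618]
tcp_rot: [179.9, 0.0, -2.4]
wrist_force: [0.6, -7.4, 4.4]
opening: 0.0166
grasp_force: 39.2
```

```bash
python3 -c "
from workcell import bot
print(bot.job_done())"
```

```text
the job is handed in; nothing more can be done
None
```

I pushed the drawer fully home, then pulled the purge to about 49 mm and handed in with the gripper still holding it; the gripper hid the ring mark, so that travel comes from arm motion, spring force and the crossbar's position, and no verdict was returned.

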